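# Refit the washed roller in the bottle roller

### The arm

A 7-joint arm with a two-finger parallel gripper is mounted at the origin on a cart in front of the work surface, level with it; the furniture and walls round the work are solid. World frame = base frame: x ahead of the robot, y to its left, z up, the work surface at z = 0. Lengths are in m, angles in rad, forces in N, time in s.
With the tool pointing down it reaches from about 0.4 to 0.85 m from the base axis. Payload 10.4 kg.
Tool frame: the origin (TCP) lies between the finger pads; the fingertips stand 17 mm ahead of it and the grasp point (between the pads) lies 2 mm behind it; z points along the fingers, y is the direction in which the jaws open and shut (so a half turn about z gives the same grasp; the last joint's range is limited). The gripper opens to 85 mm and grips with 20 to 120 N. Pads are 22 mm wide; open, the fingers measure 114 mm over their backs; the gripper's body (76 mm by 85 mm) begins 54 mm behind the grasp point. The pads swing forward as they close: fully open they stand 13 mm farther back than shut.
Start: joints at [-1.268, 0.332, -0.065, 1.46, 0.022, 1.35, -0.088], TCP at [0.2, 0.592, 0.248] pointing down, gripper open.
Joint ranges: [-2.6, 2.6], [-0.5, 2.12], [-1.47, 1.34], [0.16, 2.42], [-1.27, 4.41], [0.06, 2.06], [-2.6, 2.6]. Speed limits (rad/s): [2.22, 2.22, 2.79, 2.79, 3.14, 3.14, 3.14].

### API

Orientations are given as a unit quaternion [x, y, z, w].
In Python, from workcell import manip gives the robot as it stands.
- The arm moves only by the tool jog_arm, never from a script. Its argument "steps" is one flat list of numbers, 5 for each row, row after row: the finger opening in m, from 0 to 0.0854, then the shift along the tool's x, y, z in m, then the turn about the tool's z in rad. In form: [gripper, x, y, z, twist, gripper, x, y, z, twist, ...]. A call has exactly 10 rows; each row is the pose to reach, as a shift and turn from the pose commanded when the call began, along the tool's axes at that moment; what a row does not reach only later rows make up. A row lasts 1/10 s, in which the tool goes at most 50 mm and 8.59 degrees, less where a joint would pass 70% of its speed; a pose out of reach is approached as far as the arm can. A call with a gripper value outside its range is refused whole. The fingers move at their own pace and stop on an object; "grip_force" is the grip in N (left out, the last holds). Time passes only in rows, so rows that repeat a pose let the fingers close, or fill a call up. It gives the time, the measured TCP pose, the force and the opening at its end, in the units of the state.
- manip.get_obs(): the state, without advancing time (a new reading comes with each control period).
- manip.camera(name): name is "scene" or "top" or "wrist"; returns (picture, depth): 384x512x3 uint8, red, green, blue; 384x512 float32, m along the optical axis (not along the pixel's ray), 0 where there is no reading.
- manip.calibration(name): a dict with "mtx" (3x3 intrinsics, pixels), "k1" (the pictures are not rectified: a ray, as slopes to the right and down, at radius r is drawn at 1 + k1 r^2 times it, then the intrinsics apply), "world_to_cam" (4x4, takes a point from world to camera coordinates). Camera axes: x right, y down, z forward; pixel columns grow to the right and rows downward; lengths in m; the calibration is good to about 2 mm. A picture is of the moment at which its call begins: read the wrist's pose just before it. calibration takes no time and is no camera call; for the wrist camera it gives the pose at the moment of the call.
- manip.hand_in(): hands the job in, once; it reports no verdict.
The state is a dict: "clock": time; "joint_pos": joint angles; "joint_velocities": joint speeds; "tau": joint torques, N m; "position": TCP position; "ee_rot": TCP orientation; "ft_force": force on the tool from outside, world axes, zero at the start; "torque": the same for the moment, N m; "grip_width": opening from 0.0 (shut) to 1.0 (fully open).
Only numpy, scipy, OpenCV 4.12 (cv2) and the standard library are available. Lean on these libraries where they do the work, as an engineer would, in place of code of your own. Each camera call takes 0.05 s, during which the arm holds its last target.

### The job

Take the long washed roller from the drying rest and lower it into the two empty slots of the bottle roller until both axle ends lie fully home; do not let it fall on the worktop. Then swing the keeper (the flat bar with the upright post) fully shut over its axle and let go. Leave the short roller and the other things on the bench where they are.

Things in the scene. Friction and masses are not known exactly. Their poses are not given: they have to be found in the camera images.
- long_roller: The roller to refit: dark rubber cylinder 32 mm in diameter and 150 mm long on a steel axle 10 mm in diameter that sticks out 23 mm at each end (196 mm overall). Origin at its centre, on the axle's line; its own y axis runs along the axle; both ends are alike, it may go in either way round. About 0.3 kg. It lies level on V supports with its centre 42 mm above the worktop. Best gripped at mid-length from above, across its 32 mm
- short_roller: A roller of another machine, to be left in the rest: same 32 mm diameter and 10 mm axle but only 105 mm long (145 mm overall). Origin at its centre, y along the axle. Which of the two places of the rest it has varies
- long_end_a (a point): Centre of one end face of the long roller's axle, 98 mm along +y from the roller's centre
- long_end_b (a point): Centre of the other end face of the long roller's axle, 98 mm along -y from the roller's centre
- rest: White drying rest, plate 170 (x) x 110 (y) x 10 mm, fixed to the bench; origin under its centre. Two roller places at x = -50 and +50 mm, each of two V supports 12 mm thick at y = -36 and +36 mm (60 mm free between them), up to 41 mm high; rollers lie along its y axis, each with its centre within 5 mm of the middle of its place; lift straight up
- bottle_roller: White bench bottle roller, fixed; origin under its centre, its front with small controls looks along -x. Housing 200 (x) x 230 (y) mm, top at z = 45 mm. Upright grey metal end plates from y = 79 to 91 mm and -79 to -91 mm, top edge at z = 105 mm. Each has an open slot from above at x = -45 mm: 14 mm wide, flat bottom at z = 73 mm, mouth flared to 30 mm over the top 12 mm. A second 32 mm roller is fitted for good at x = +45 mm, z = 78 mm
- seat (a point): Where the long roller's centre lies when fully home: midway between the two slots, at x = -45, y = 0, z = 78 mm of the bottle roller, with the same axes; the axle lies along y there and may float +-4 mm along y and +-2 mm in x
- keeper_pivot (a point): Upright pivot axis of the keeper at the top of the +y end plate (bottle roller x = -13, y = 85, z = 105 mm); same axes as the bottle roller
- keeper (a joint): Keeper angle in rad about the upright pivot: a flat steel bar 18 mm wide, 7 mm thick, its top 9 mm above the pivot point, turning level on top of the end plate. 0 = shut, against its stop (bar points along the bottle roller's -x, across the slot mouth); about 1.57 = open (bar points outwards along +y, away from the plate); the post lies at pivot + 50 mm * (-cos a, sin a) in the bottle roller's axes. It stays where it is left; about 1.5 N at the post moves it
- keeper_post (a point): A point on the upright black post at the keeper's free end, 50 mm from the pivot: round, 14 mm in diameter, 38 mm tall, standing on the bar; this point is 22 mm above the bar's top and 16 mm below the post's top. It can be pinched from above or pushed
- reader: Bystander: small black code reader 37 x 62 x 30 mm on the bench near the robot; origin under its centre
- tip_box: Bystander: white lidded tip box 92 x 122 x 50 mm near the robot; origin under its centre
- slide_box: Bystander: white slide box 93 x 100 x 46 mm behind; origin under its centre
- white_carton: Bystander: flat white carton 90 x 125 x 27 mm behind; origin under its centre

How it is judged:
On the way, in this order (a step that is already met when the one before it is completed fails the run):
1. the long roller lies in both slots, both axle ends on the bottom (z of long_end_a in the frame of seat between -0.0025 and 0.0025 m and x of long_end_a in the frame of seat between -0.004 and 0.004 m and z of long_end_b in the frame of seat between -0.0025 and 0.0025 m and x of long_end_b in the frame of seat between -0.004 and 0.004 m and y of long_roller in the frame of seat between -0.007 and 0.007 m), for 0.2 s.
2. the keeper is swung shut over the axle (value of joint keeper below 0.15 rad), for 0.2 s.
At the end, for the whole second after the job is handed in: The long roller rests in both slots: each axle end within 2.5 mm in height and 4 mm in x of the seat's line, the roller within 7 mm of the seat along y, at rest; the keeper is shut to within 0.15 rad of its stop; the short roller is within 20 mm of where it started (all of step 1 and value of joint keeper below 0.15 rad and linear speed of long_roller below 0.02 m/s and distance of short_roller from where it was at the start of the episode below 0.02 m); the robot touches nothing.
It fails at once if the long roller falls on the worktop (height (world z) of long_roller below 0.025 m).
It fails at once if a bystander is displaced by more than 30 mm (distance of any of reader, tip_box, slide_box, white_carton from where it was at the start of the episode above 0.03 m).
It also fails if it takes over 58 s, if anything falls off the work surface, if the arm or the gripper's body presses on something with over 40 N, if the wrist force passes 120 N, or if a joint passes its speed limit or range.

## Working session

There is one attempt and no reset: what is moved stays moved. The work goes in short steps, Python scripts to look and compute and a tool call to move; the robot and the scene stay as the last step left them, time stands still between calls to the robot, and variables do not carry over. Pictures are saved under pics/ and viewed, and the job is handed in when it is done.

Besides the shell and the picture viewer there is one more tool, called after ">>>" by a JSON object that holds its "name" and its "arguments", one argument or row to a line. jog_arm: Moves the arm, as the interface text tells. Its arguments: {"type":"object","properties":{"steps":{"type":"array"},"grip_force":{"type":"number"}},"required":["steps"]}

```bash
mkdir -p pics; ls
python3 - <<'E'
from workcell import manip
import cv2,numpy as np
o=manip.get_obs();print(o)
for n in ["scene","top","wrist"]:
    c=manip.calibration(n);print(n,c)
    p,d=manip.camera(n)
    cv2.imwrite(f"pics/{n}0.png",p[:,:,::-1]);np.savez(f"pics/{n}0.npz",p=p,d=d,**{k:np.array(v) for k,v in c.items()})
E
```

```text
pics
{'clock': 0.0, 'joint_pos': array([-1.26759742,  0.33285257, -0.06470862,  1.46094036,  0.02157921,
        1.34991394, -0.0885063 ]), 'joint_velocities': array([ 0.00092568,  0.00010715,  0.00094845,  0.00020106, -0.00091125,
       -0.00201927,  0.00031649]), 'tau': array([-1.15845678e-04, -6.25426912e+01,  4.89703717e-02, -3.91607344e+01,
        1.61291898e-02,  9.75054310e-03, -2.96046119e-05]), 'position': array([0.19992042, 0.5917866 , 0.24752845]), 'ee_rot': array([ 1.62170905e-01,  9.86762430e-01, -7.03660034e-04, -9.33532600e-05]), 'ft_force': array([1.29641039, 0.69271954, 0.0694501 ]), 'torque': array([ 0.00127027,  0.01537002, -0.02345067]), 'grip_width': 0.9995781453548483}
scene {'mtx': array([[498.3068691 ,   0.        , 260.00403212],
       [  0.        , 498.3068691 , 194.40352905],
       [  0.        ,   0.        ,   1.        ]]), 'k1': -0.06003226337628916, 'world_to_cam': array([[ 0.80741679, -0.58964555,  0.01990628, -0.3593445 ],
       [-0.38096524, -0.54683488, -0.74554484,  0.35715689],
       [ 0.45049264,  0.59438182, -0.66615812,  1.46966763],
  
[... 373 characters left out ...]
56477,  0.58462005],
       [ 0.11222201,  0.01896935, -0.99350208,  1.10522429],
       [ 0.        ,  0.        ,  0.        ,  1.        ]])}
wrist {'mtx': array([[306.81365534,   0.        , 254.21664151],
       [  0.        , 306.81365534, 190.83408589],
       [  0.        ,   0.        ,   1.        ]]), 'k1': -0.014766859049991782, 'world_to_cam': array([[ 3.19533049e-01,  9.47575125e-01,  1.13371003e-04,
        -6.24726058e-01],
       [ 9.13711928e-01, -3.08145691e-01,  2.64908938e-01,
        -3.61904610e-02],
       [ 2.51056055e-01, -8.45435721e-02, -9.64273427e-01,
         3.77678972e-01],
       [ 0.00000000e+00,  0.00000000e+00,  0.00000000e+00,
         1.00000000e+00]])}
```

View pics/scene0.png

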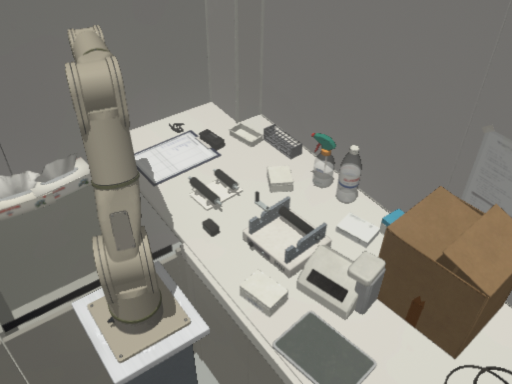

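View pics/top0.png

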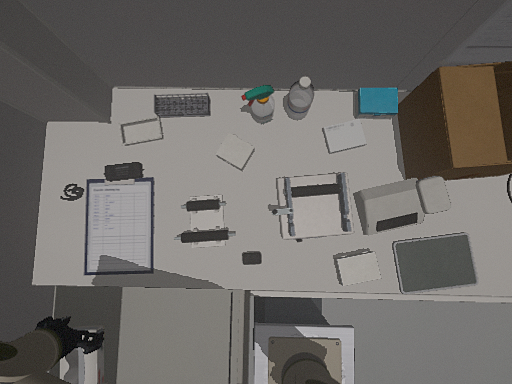

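View pics/wrist0.png

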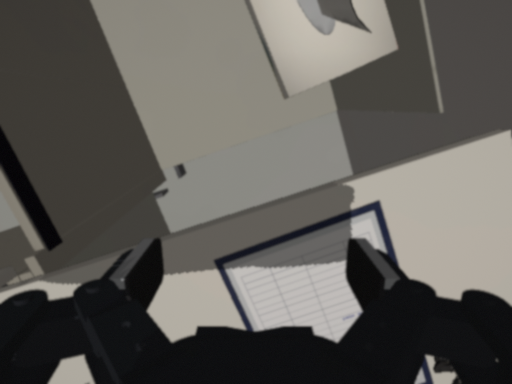

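The top view shows the rest at about (207,222), with the long roller nearest the robot at (205,237). The bottle roller is at (315,205), with its keeper open at (282,210). I'll zoom in and measure.

```bash
cat > h.py <<'E'
import numpy as np,cv2
from scipy.spatial.transform import Rotation as R
def und(c,uv):
    uv=np.atleast_2d(np.array(uv,float)); K=c['mtx']
    return cv2.undistortPoints(uv[:,None],K,np.array([float(c['k1']),0,0,0]))[:,0]
def bp_depth(c,uv,d):
    x=und(c,uv); P=np.c_[x,np.ones(len(x))]*np.atleast_1d(d)[:,None]
    T=np.linalg.inv(c['world_to_cam']); return P@T[:3,:3].T+T[:3,3]
def bp_z(c,uv,z):
    x=und(c,uv); T=np.linalg.inv(c['world_to_cam']); r=np.c_[x,np.ones(len(x))]@T[:3,:3].T; o=T[:3,3]
    return o+r*((z-o[2])/r[:,2])[:,None]
def proj(c,P):
    P=np.atleast_2d(P); T=c['world_to_cam']; q=P@T[:3,:3].T+T[:3,3]; s=q[:,:2]/q[:,2:]
    s=s*(1+float(c['k1'])*(s**2).sum(1,keepdims=True)); K=c['mtx']
    return s*[K[0,0],K[1,1]]+[K[0,2],K[1,2]]
def load(n): return dict(np.load(f'pics/{n}.npz'))
def cloud(z):
    v,u=np.mgrid[:384,:512]; uv=np.c_[u.ravel(),v.ravel()]; return bp_depth(z,uv,z['d'].ravel()).reshape(384,512,3)
def snap(n,name):
    from workcell import manip
    c=manip.calibration(n); p,d=manip.camera(n)
    cv2.imwrite(f'pics/{name}.png',p[:,:,::-1]); np.savez(f'pics/{name}.npz',p=p,d=d,**{k:np.array(v) for k,v in c.items()})
def crop(name,u0,u1,v0,v1,s,out):
    p=load(name)['p'][v0:v1,u0:u1,::-1]; cv2.imwrite(f'pics/{out}.png',cv2.resize(p,None,fx=s,fy=s,interpolation=cv2.INTER_CUBIC))
E
python3 - <<'E'
from h import *
crop('top0',160,370,160,270,3.8,'c1')
z=load('top0');P=cloud(z)
# end plates / rest / height map
for n,(u0,u1,v0,v1) in dict(br=(262,365,165,250),rest=(170,245,185,255)).items():
    Q=P[v0:v1,u0:u1]; h=Q[...,2]; m=np.clip(h*255/0.16,0,255).astype(np.uint8)
    cv2.imwrite(f'pics/h_{n}.png',cv2.resize(m,None,fx=6,fy=6,interpolation=0))
    print(n,np.percentile(h,[1,25,50,75,99]))
for uv in [(178,237),(235,236),(205,237),(205,205),(287,212),(348,205),(315,210),(274,210),(285,230),(340,235)]:
    print(uv,P[uv[1],uv[0]].round(4))
E
```

```text
br [-0.00427648  0.00058968  0.04209434  0.04679173  0.11559296]
rest [-0.00451697 -0.00025806  0.0021563   0.01129266  0.06023523]
(178, 237) [0.4256 0.41   0.0477]
(235, 236) [ 0.4315  0.2314 -0.0008]
(205, 237) [0.4276 0.3216 0.0594]
(205, 205) [0.5288 0.3252 0.06  ]
(287, 212) [0.5086 0.0676 0.1164]
(348, 205) [ 0.5342 -0.1186  0.1033]
(315, 210) [ 0.5204 -0.027   0.0464]
(274, 210) [0.5117 0.108  0.1537]
(285, 230) [0.4547 0.0683 0.0444]
(340, 235) [ 0.442  -0.1161  0.0021]
```

View pics/c1.png

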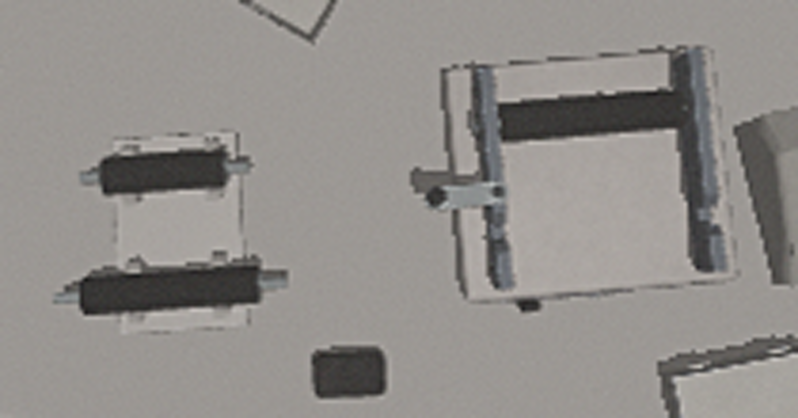

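View pics/h_br.png

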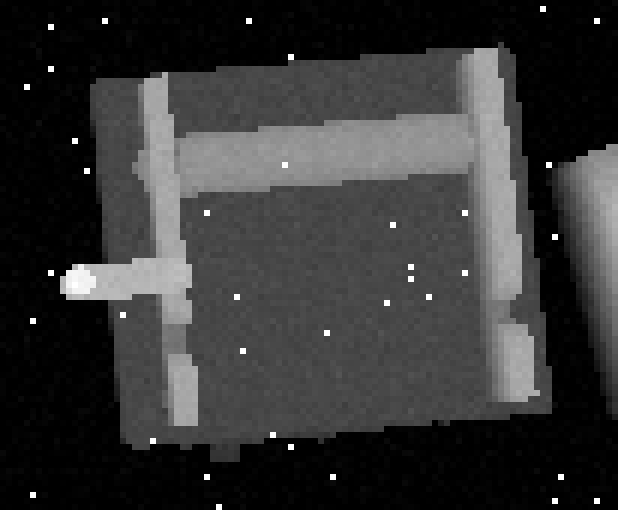

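Run:
```python
from h import *
z=load('top0');P=cloud(z)
e=bp_z(z,[(174.5,238.2),(235.8,233.7)],0.042);print('long ends',e,e.mean(0),np.linalg.norm(e[0]-e[1]),np.degrees(np.arctan2(*(e[0]-e[1])[[1,0]])))
# long roller body top pts
Q=P[225:250,175:240].reshape(-1,3);Q=Q[(Q[:,2]>.048)&(Q[:,2]<.07)];
Q2=P[175:205,285:345].reshape(-1,3); Q2=Q2[(Q2[:,2]>.082)&(Q2[:,2]<.099)]
for q in(Q,Q2):
    r=cv2.minAreaRect((q[:,:2]*1000).astype(np.float32));print(len(q),r,q.mean(0),q[:,2].max())
# plates: 
A=P[165:250,262:365].reshape(-1,3);A=A[(A[:,2]>.098)&(A[:,2]<.109)]
L=A[A[:,1]>0];Rr=A[A[:,1]<-.0]
for q in(L,Rr):
    print(len(q),cv2.minAreaRect((q[:,:2]*1000).astype(np.float32)),q.mean(0))
H=P[165:250,262:365].reshape(-1,3);H=H[(H[:,2]>.036)&(H[:,2]<.13)&(H[:,1]>-.16)]
print(cv2.minAreaRect((H[:,:2]*1000).astype(np.float32)))
K=P[165:250,262:300].reshape(-1,3);K=K[(K[:,2]>.135)&(K[:,2]<.16)];print('post',K.mean(0),len(K))
```

```text
long ends [[0.42140207 0.42248405 0.042     ]
 [0.43968988 0.22572386 0.042     ]] [0.43054597 0.32410396 0.042     ] 0.19760824331409527 95.31008028098461
441 ((430.7397155761719, 320.023681640625), (29.884159088134766, 179.2223358154297), 5.5064377784729) [0.43058962 0.32276998 0.05548817] 0.06546004396097693
524 ((573.7252807617188, -15.562431335449219), (90.21034240722656, 175.2155303955078), 6.044313907623291) [ 0.57971892 -0.02433115  0.09072301] 0.09855396957826712
182 ((528.0670776367188, 57.170955657958984), (177.48965454101562, 12.291069984436035), 5.871266841888428) [0.53548702 0.0580973  0.10442703]
247 ((556.23095703125, -102.58282470703125), (173.00057983398438, 116.89337158203125), 43.656307220458984) [ 0.55094551 -0.11486743  0.10424271]
((533.821533203125, -24.167831420898438), (203.60594177246094, 278.1882629394531), 5.9202117919921875)
post [0.50800048 0.10542984 0.15139405] 18
```

>>> {"name": "jog_arm", "arguments": {
  "steps": [0.07, -0.035, -0.021, 0, 0.13, 0.07, -0.073, -0.043, 0.005, 0.27, 0.07, -0.111, -0.066, 0.01, 0.41, 0.07, -0.15, -0.089, 0.015, 0.55, 0.07, -0.19, -0.113, 0.02, 0.69, 0.07, -0.228, -0.136, 0.025, 0.83, 0.07, -0.266, -0.158, 0.028, 0.97, 0.07, -0.29, -0.172, 0.03, 1.09, 0.07, -0.3045, -0.181, 0.03, 1.15, 0.07, -0.3045, -0.181, 0.03, 1.15]
}}

```text
clock: 1.15
position: [0.4318, 0.3215, 0.2183]
ee_rot: [0.674, 0.739, -0.0, 0.0]
ft_force: [-0.3, 0.7, -0.3]
grip_width: 0.823
```

Run:
```python
from h import *
from workcell import manip
o=manip.get_obs();print(o['clock'],o['position'],R.from_quat(o['ee_rot']).as_matrix().round(4),o['joint_pos'].round(2),o['ft_force'],o['grip_width'])
snap('wrist','w1')
```

```text
1.15 [0.43182848 0.32149158 0.21831948] [[-9.130e-02  9.958e-01  2.000e-04]
 [ 9.958e-01  9.130e-02 -4.000e-04]
 [-4.000e-04  2.000e-04 -1.000e+00]] [-0.96  0.16  0.26  1.75 -0.04  1.24 -0.6 ] [-0.33449212  0.65070845 -0.28420736] 0.8232281485850573
```

View pics/w1.png

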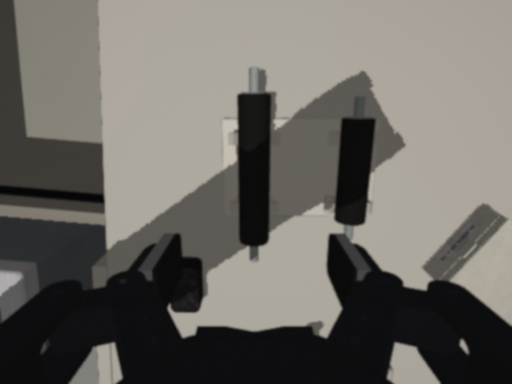

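Wrist view: the long roller runs along u≈254, with its body spanning v≈93–244 and the axle v≈68–262. The short roller is at (355,170). Next I'll measure precisely.

Run:
```python
from h import *
z=load('w1');P=cloud(z)
q=P[60:275,225:285].reshape(-1,3);d=z['d'][60:275,225:285].ravel();q=q[(d>0)&(q[:,2]>.046)&(q[:,2]<.068)]
print(len(q),cv2.minAreaRect((q[:,:2]*1000).astype(np.float32)),q.mean(0))
top=np.percentile(q[:,2],95);print(top)
g=z['p'].mean(2)
for v in (110,150,190,230): 
    r=g[v,225:290];print(v,r.astype(int)[::2])
e=bp_z(z,[(254,67.5),(254,262)],0.042);print(e,e.mean(0),np.linalg.norm(e[0]-e[1]),np.degrees(np.arctan2(*(e[0]-e[1])[[1,0]])))
e=bp_z(z,[(254.2,93),(254.5,244.5)],0.055);print(e.mean(0),np.linalg.norm(e[0]-e[1]))
# centerline by depth-based pts per side: fit ridge
c=np.polyfit(q[:,1],q[:,0],1);print('center x at y=.3235',np.polyval(c,.3235),np.degrees(np.arctan(c[0])))
```

```text
4954 ((432.7412414550781, 325.12261962890625), (30.629180908203125, 194.00022888183594), 5.142817974090576) [0.43211195 0.33258719 0.05488635]
0.05867070019148835
110 [167 166 167 166 167 163 114  27  18  21  20  21  23  23  22  21  23  22
  20  18  17  15  27  72  89 107 157 167 167 167 166 167 166]
150 [188 188 188 188 187 159  83  23   9  12  16  18  21  19  13  11  11  12
  10  12  10  10  37  87  97  97  97  97  97  97  96  97  97]
190 [95 96 96 96 96 96 85 37 10 10 11 11 10 11 12 10 10 11  9 11  9 12 54 92
 96 96 96 96 96 96 96 96 97]
230 [ 88  89  88  89  89  89  85  45  12  10  12  10   8   9  10  12   9  11
  10  10  11  19  68 115 148 162 167 167 167 167 167 167 167]
[[0.42385853 0.42263885 0.042     ]
 [0.44206711 0.22485367 0.042     ]] [0.43296282 0.32374626 0.042     ] 0.19862157612620604 95.25996290606965
[0.43312389 0.32571792 0.055     ] 0.1485938714246974
center x at y=.3235 0.43291576908363677 -5.0549956796236755
```

Run:
```python
from h import *
from workcell import manip
o=manip.get_obs();print(o['clock'],o['position'],o['joint_velocities'])
```

```text
1.2 [0.43055007 0.32330324 0.21832287] [-0.0236696   0.00357647 -0.0383239  -0.00345089 -0.0053008   0.00084589
  0.0077077 ]
```

>>> {"name": "jog_arm", "arguments": {
  "steps": [0.07, 0, 0.002, 0.02, 0, 0.07, 0, 0.002, 0.04, 0, 0.07, 0, 0.002, 0.06, 0, 0.07, 0, 0.002, 0.07, 0, 0.07, 0, 0.002, 0.08, 0, 0.07, 0, 0.002, 0.08, 0, 0.07, 0, 0.002, 0.08, 0, 0.07, 0, 0.002, 0.08, 0, 0.07, 0, 0.002, 0.08, 0, 0.07, 0, 0.002, 0.08, 0]
}}

```text
clock: 2.2
position: [0.4328, 0.3236, 0.1388]
ee_rot: [0.673, 0.74, 0.0, -0.0]
ft_force: [-0.6, -0.2, 0.2]
grip_width: 0.82
```

Run:
```python
from h import *
from workcell import manip
o=manip.get_obs();print(o['clock'],o['position'],R.from_quat(o['ee_rot']).as_matrix().round(4),o['joint_velocities'].round(4),o['grip_width'])
snap('wrist','w2');snap('top','t2')
z=load('w2');print(proj(z,[o['position']]))
```

```text
2.2 [0.43276369 0.32355102 0.13879359] [[-9.490e-02  9.955e-01  5.000e-04]
 [ 9.955e-01  9.490e-02  7.000e-04]
 [ 6.000e-04  6.000e-04 -1.000e+00]] [-0.001   0.0017 -0.0012  0.0019 -0.0007 -0.0007  0.0015] 0.8197156148068168
[[251.26357646 258.11982591]]
```

View pics/w2.png

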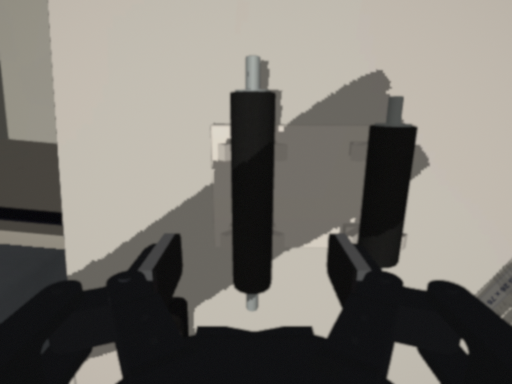

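Run:
```python
from h import *
z=load('w2');P=cloud(z)
e=bp_z(z,[(253,55.5),(252,309.5)],0.042);print(e,e.mean(0),np.linalg.norm(e[0]-e[1]),np.degrees(np.arctan2(*(e[0]-e[1])[[1,0]])))
m=(z['p'].mean(2)[90:295,215:290]<40).astype(np.uint8)
c=max(cv2.findContours(m,0,2)[0],key=cv2.contourArea)[:,0]+[215,90];c=c[c[:,0]>0]
w=bp_z(z,c.astype(float),.044);print(cv2.minAreaRect((w[:,:2]*1000).astype(np.float32)))
```

```text
[[0.42390178 0.42305742 0.042     ]
 [0.44178203 0.2254146  0.042     ]] [0.4328419  0.32423601 0.042     ] 0.19844995626258993 95.16933405114541
((432.8849182128906, 321.0773010253906), (30.224817276000977, 157.642578125), 5.107802867889404)
```

>>> {"name": "jog_arm", "arguments": {
  "steps": [0.07, 0, 0, 0.02, 0, 0.07, 0, 0, 0.04, 0, 0.07, 0, 0, 0.06, 0, 0.07, 0, 0, 0.08, 0, 0.07, 0, 0, 0.092, 0, 0.07, 0, 0, 0.099, 0, 0.07, 0, 0, 0.099, 0, 0.07, 0, 0, 0.099, 0, 0.06, 0, 0, 0.099, 0, 0.05, 0, 0, 0.099, 0],
  "grip_force": 50
}}

```text
clock: 3.3
position: [0.4329, 0.3238, 0.04]
ee_rot: [0.673, 0.74, 0.001, -0.0]
ft_force: [0.3, 0.2, -0.4]
grip_width: 0.59
```

>>> {"name": "jog_arm", "arguments": {
  "steps": [0.04, 0, 0, 0, 0, 0.034, 0, 0, 0, 0, 0.028, 0, 0, 0, 0, 0.02, 0, 0, 0, 0, 0.02, 0, 0, 0, 0, 0.02, 0, 0, 0, 0, 0.02, 0, 0, 0, 0, 0.02, 0, 0, 0, 0, 0.02, 0, 0, 0, 0, 0.02, 0, 0, 0, 0],
  "grip_force": 50
}}

```text
clock: 4.3
position: [0.4313, 0.3235, 0.0396]
ee_rot: [0.673, 0.74, -0.001, -0.001]
ft_force: [-7.0, -1.5, 9.8]
grip_width: 0.358
```

>>> {"name": "jog_arm", "arguments": {
  "steps": [0.02, 0, 0, -0.005, 0, 0.02, 0, 0, -0.012, 0, 0.02, 0, 0, -0.022, 0, 0.02, 0, 0, -0.035, 0, 0.02, 0, 0, -0.055, 0, 0.02, 0, 0, -0.08, 0, 0.02, 0, 0, -0.11, 0, 0.02, 0, 0, -0.14, 0, 0.02, 0, 0, -0.165, 0, 0.02, 0, 0, -0.18, 0]
}}

```text
clock: 5.3
position: [0.4332, 0.3237, 0.2227]
ee_rot: [0.673, 0.74, 0.002, 0.0]
ft_force: [0.1, -0.5, -3.5]
grip_width: 0.36
```

Run:
```python
from h import *
from workcell import manip
o=manip.get_obs();print(o['clock'],o['position'],R.from_quat(o['ee_rot']).as_matrix().round(4),o['ft_force'],o['joint_pos'].round(2),o['grip_width'])
snap('wrist','w3');snap('scene','s3')
```

```text
5.3 [0.43324049 0.32366876 0.2227369 ] [[-0.0944  0.9955  0.0026]
 [ 0.9955  0.0944  0.0027]
 [ 0.0025  0.0028 -1.    ]] [ 0.05951987 -0.5427103  -3.52561231] [-0.96  0.16  0.26  1.74 -0.04  1.25 -0.6 ] 0.35995905246947035
```

View pics/w3.png

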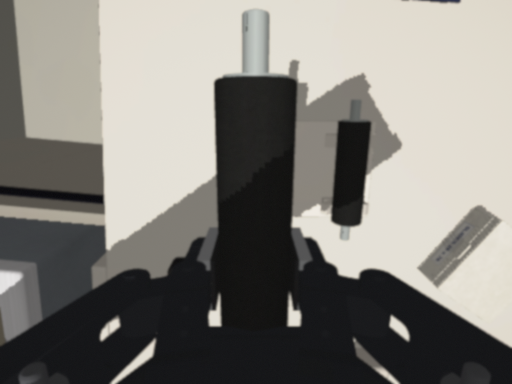

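View pics/s3.png

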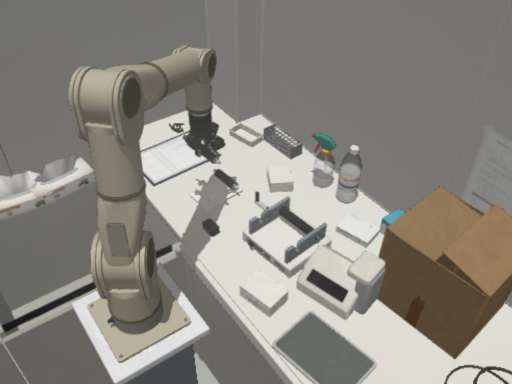

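```bash
python3 - <<'E'
from h import *
from workcell import manip
z=load('w3');p=np.array([0.43324,0.32367,0.22274]);M=np.array([[-0.0944,0.9955,0.0026],[0.9955,0.0944,0.0027],[0.0025,0.0028,-1.0]])
def t(x,y,zz): return p+M@np.array([x,y,zz])
P=cloud(z)
for l in(-0.098,.098): print(proj(z,[t(l,0,-.002),t(l,0,-.007),t(l,0,.003),t(l,-.005,-.002),t(l,.005,-.002)]).round(1).tolist())
print(proj(z,[t(.075,0,-.018),t(.075,-.016,-.002),t(.075,.016,-.002)]).round(1))
L=np.linalg.inv(M)
for uv in [(256,20),(256,30),(256,50),(256,65),(256,90),(256,110),(256,150),(256,180),(256,220)]:
    print(uv,(L@(P[uv[1],uv[0]]-p)).round(4))
E
python3 -c "
from h import *
crop('w3',200,320,0,110,5,'c3')"
```

```text
[[251.6, 425.0], [251.6, 434.5], [251.7, 416.1], [242.3, 425.0], [260.9, 425.0]]
[[250.7, 16.9], [250.6, 12.8], [250.9, 20.6], [237.0, 16.9], [264.4, 16.9]]
[[250.4  79.6]
 [209.2  83.2]
 [292.5  83.2]]
(256, 20) [ 0.0955  0.0019 -0.0078]
(256, 30) [ 0.0923  0.0019 -0.0081]
(256, 50) [ 0.0859  0.0019 -0.0071]
(256, 65) [ 0.0808  0.0019 -0.0078]
(256, 90) [ 0.0717  0.0019 -0.018 ]
(256, 110) [ 0.0652  0.0019 -0.0184]
(256, 150) [ 0.0515  0.0019 -0.0179]
(256, 180) [ 0.0408  0.0019 -0.0186]
(256, 220) [ 0.0255  0.002  -0.0188]
```

View pics/c3.png

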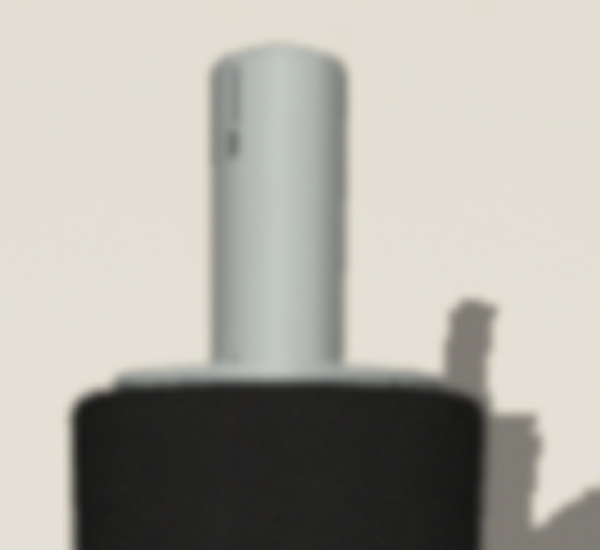

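The roller is held level and square, weighing about 3.5 N. I'll carry it beside the bottle roller so I can look at the slots.

>>> {"name": "jog_arm", "arguments": {
  "steps": [0.02, -0.01, 0.003, -0.01, 0, 0.02, -0.03, 0.008, -0.02, 0, 0.02, -0.06, 0.016, -0.02, 0, 0.02, -0.095, 0.025, -0.02, 0, 0.02, -0.13, 0.034, -0.02, 0, 0.02, -0.165, 0.043, -0.02, -0.009, 0.02, -0.2, 0.052, -0.02, -0.009, 0.02, -0.235, 0.061, -0.02, -0.009, 0.02, -0.27, 0.07, -0.02, -0.009, 0.02, -0.305, 0.078, -0.02, -0.009]
}}

```text
clock: 6.4
position: [0.5389, 0.0247, 0.2389]
ee_rot: [0.67, 0.743, -0.0, -0.0]
ft_force: [-0.6, -0.2, -2.6]
grip_width: 0.361
```

>>> {"name": "jog_arm", "arguments": {
  "steps": [0.02, -0.03, 0.008, 0, 0, 0.02, -0.055, 0.014, 0, 0, 0.02, -0.075, 0.019, 0, 0, 0.02, -0.085, 0.021, 0, 0, 0.02, -0.09, 0.022, 0, 0, 0.02, -0.09, 0.022, 0, 0, 0.02, -0.09, 0.022, 0, 0, 0.02, -0.09, 0.022, 0, 0, 0.02, -0.09, 0.022, 0, 0, 0.02, -0.09, 0.022, 0, 0]
}}

```text
clock: 7.4
position: [0.5703, -0.0596, 0.2393]
ee_rot: [0.669, 0.743, 0.0, -0.0]
ft_force: [-0.7, -0.1, -2.9]
grip_width: 0.36
```

Run:
```python
from h import *
from workcell import manip
o=manip.get_obs();print(o['clock'],o['position'],R.from_quat(o['ee_rot']).as_matrix().round(4),o['ft_force'],o['joint_pos'].round(2),o['grip_width'])
np.savez('pics/o4.npz',p=o['position'],M=R.from_quat(o['ee_rot']).as_matrix())
snap('wrist','w4')
```

```text
7.4 [ 0.57032515 -0.05955912  0.23931104] [[-1.045e-01  9.945e-01  0.000e+00]
 [ 9.945e-01  1.045e-01  3.000e-04]
 [ 3.000e-04  1.000e-04 -1.000e+00]] [-0.67548175 -0.05674932 -2.87093318] [-0.47  0.24  0.58  1.64 -0.14  1.3   0.24] 0.3602884290479951
```

View pics/w4.png

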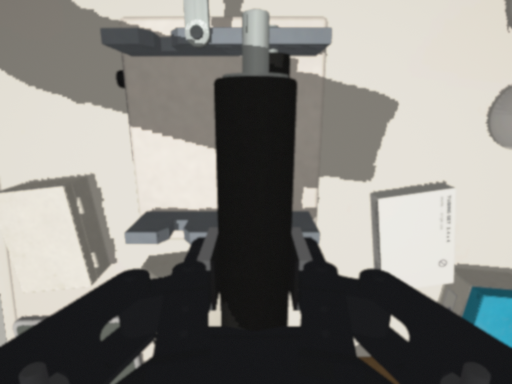

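Wrist view: the +y plate spans u≈103–330 near v≈40 with its slot at u≈165, and the keeper pivot is at (197,32). The −y plate is at v≈225 with its slot at u≈181. I'll measure these in tool coordinates.

Run:
```python
from h import *
crop('w4',95,340,0,60,3.2,'c4a');crop('w4',110,330,190,255,3.6,'c4b')
a=cv2.imread('pics/c4a.png');b=cv2.imread('pics/c4b.png');w=max(a.shape[1],b.shape[1])
f=lambda i:cv2.copyMakeBorder(i,0,5,0,w-i.shape[1],0)
cv2.imwrite('pics/c4.png',np.vstack([f(a),f(b)]))
z=load('w4');P=cloud(z);o=np.load('pics/o4.npz');L=o['M'].T
Q=(P-o['p'])@o['M']  # tool coords
for v in (30,35,40,45,210,214,218,222):
    print(v,[(u,round(float(Q[v,u,1])*1000,1),round(float(P[v,u,2])*1000)) for u in range(140,200,4)])
np.save('pics/Q4.npy',Q)
m=(P[...,2]>.1)&(P[...,2]<.109)&(z['d']>0);m[:,215:300]=0
for n,s in(('+y',slice(0,70)),('-y',slice(190,250))):
    q=Q[s][m[s]];print(n,len(q),q.min(0),q.max(0),cv2.minAreaRect((q[:,:2]*1000).astype(np.float32)))
```

```text
30 [(140, -87.2, 104), (144, -85.6, 100), (148, -83.1, 98), (152, -95.7, 46), (156, -92.1, 45), (160, -88.1, 45), (164, -84.1, 46), (168, -80.4, 46), (172, -64.3, 96), (176, -59.2, 105), (180, -55.9, 105), (184, -52.6, 106), (188, -47.9, 115), (192, -44.1, 119), (196, -41.4, 118)]
35 [(140, -87.8, 104), (144, -85.8, 100), (148, -83.3, 98), (152, -81.3, 94), (156, -80.5, 86), (160, -88.5, 45), (164, -84.7, 45), (168, -80.4, 47), (172, -64.3, 97), (176, -59.6, 104), (180, -56.2, 105), (184, -53.0, 105), (188, -48.1, 115), (192, -44.2, 120), (196, -41.5, 118)]
40 [(140, -88.2, 104), (144, -86.0, 101), (148, -83.8, 98), (152, -81.5, 95), (156, -80.4, 87), (160, -81.0, 73), (164, -77.3, 74), (168, -73.7, 74), (172, -65.1, 95), (176, -59.9, 103), (180, -56.1, 107), (184, -53.1, 106), (188, -48.3, 115), (192, -45.2, 115), (196, -42.4, 114)]
45 [(140, -89.6, 100), (144, -86.3, 101), (148, -84.2, 97), (152, -82.0, 94), (156, -80.3, 88), (160, -80.3, 76), (164, -77.7, 73), (168, -73.8, 75), (172, 1.2, 366), (176, -60.8, 101), (180, -57.3, 102), (184, -54.7, 99), (188, -51.2, 101), (192, -46.8,
[... 813 characters left out ...]
188, -66.4, 69), (192, -62.5, 68), (196, -58.2, 69)]
222 [(140, -111.8, 81), (144, -107.5, 82), (148, -103.5, 81), (152, -99.9, 80), (156, -96.2, 80), (160, -91.5, 82), (164, -88.1, 80), (168, -84.1, 80), (172, -80.5, 79), (176, -77.5, 75), (180, -74.0, 73), (184, -70.1, 72), (188, -64.1, 81), (192, -60.1, 81), (196, -56.2, 80)]
+y 1723 [ 0.11118116 -0.11826404  0.13039118] [0.1331208  0.06110569 0.13934022] ((122.37234497070312, -28.639320373535156), (179.4376678466797, 21.73406982421875), 88.35608673095703)
-y 854 [-0.05558272 -0.1182604   0.13217056] [-0.04294305  0.06200353  0.13926083] ((-49.15154266357422, -28.12151336669922), (180.26773071289062, 12.492157936096191), 89.8570785522461)
```

View pics/c4.png

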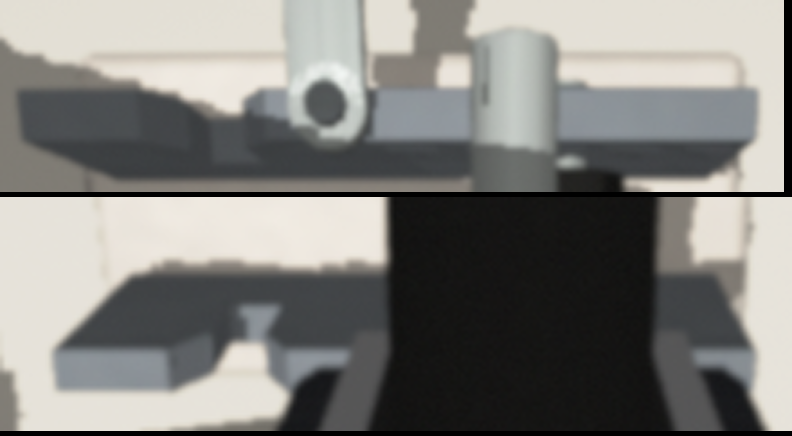

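Run:
```python
from h import *
z=load('w4');Q=np.load('pics/Q4.npy');P=cloud(z)
for u in (108,120,130,176,310,320):
    print(u,[(v,round(float(Q[v,u,0])*1000,1),round(float(P[v,u,2])*1000)) for v in range(24,56,3)])
for u in (140,150,160,200,208):
    print(u,[(v,round(float(Q[v,u,0])*1000,1),round(float(P[v,u,2])*1000)) for v in range(212,246,3)])
for u in (250,256,262): print(u,[(v,(Q[v,u]*1000).round(1).tolist()) for v in (8,9,10,11,12,14,70,74,76,78,80,84)])
```

```text
108 [(24, 153.3, 1), (27, 150.7, -1), (30, 124.0, 105), (33, 121.9, 106), (36, 119.8, 105), (39, 117.7, 105), (42, 115.2, 107), (45, 114.2, 101), (48, 129.3, 0), (51, 126.2, 1), (54, 123.3, 0)]
120 [(24, 142.8, 44), (27, 140.1, 45), (30, 124.0, 106), (33, 121.8, 106), (36, 119.8, 105), (39, 117.4, 106), (42, 115.6, 105), (45, 114.2, 100), (48, 114.2, 88), (51, 114.4, 72), (54, 123.1, 1)]
130 [(24, 142.3, 46), (27, 126.3, 104), (30, 123.9, 106), (33, 121.8, 106), (36, 119.8, 105), (39, 117.4, 106), (42, 115.4, 105), (45, 114.0, 101), (48, 114.4, 86), (51, 114.2, 73), (54, 114.2, 58)]
176 [(24, 142.5, 44), (27, 126.1, 105), (30, 124.0, 105), (33, 121.9, 104), (36, 119.7, 105), (39, 117.9, 103), (42, 115.6, 103), (45, 114.0, 101), (48, 114.0, 88), (51, 114.1, 73), (54, 113.8, 59)]
310 [(24, 142.3, 46), (27, 125.6, 107), (30, 123.6, 106), (33, 121.7, 105), (36, 119.4, 106), (39, 117.8, 104), (42, 115.1, 106), (45, 114.1, 100), (48, 113.9, 88), (51, 114.1, 73), (54, 114.0, 58)]
320 [(24, 142.6, 44), (27, 125.9, 106), (30, 123.7, 106), (33, 121.7, 105), (36, 119.6, 106), (39, 117.5, 105), 
[... 1446 characters left out ...]
(78, [75.5, -0.1, -17.8]), (80, [74.8, -0.1, -18.9]), (84, [73.6, -0.1, -18.6])]
256 [(8, [168.2, 3.4, 238.0]), (9, [98.7, 1.9, -8.8]), (10, [98.4, 1.9, -8.8]), (11, [98.4, 1.9, -7.8]), (12, [98.2, 1.9, -7.3]), (14, [97.2, 1.9, -8.7]), (70, [79.2, 1.9, -7.1]), (74, [77.0, 1.9, -15.8]), (76, [76.3, 1.9, -16.7]), (78, [75.5, 1.9, -18.6]), (80, [74.8, 1.9, -19.2]), (84, [73.5, 1.9, -19.1])]
262 [(8, [168.6, 9.8, 239.4]), (9, [99.2, 4.0, -7.2]), (10, [99.2, 4.0, -6.1]), (11, [99.0, 4.0, -5.4]), (12, [98.3, 4.0, -6.9]), (14, [97.6, 4.0, -7.3]), (70, [79.2, 4.1, -7.2]), (74, [77.0, 3.9, -15.4]), (76, [76.2, 3.9, -17.9]), (78, [75.5, 3.9, -17.9]), (80, [74.8, 3.9, -19.0]), (84, [73.6, 3.9, -18.8])]
```

>>> {"name": "jog_arm", "arguments": {
  "steps": [0.02, 0.005, -0.01, 0, 0, 0.02, 0.014, -0.03, 0.005, 0, 0.02, 0.023, -0.05, 0.015, 0, 0.02, 0.031, -0.068, 0.03, 0, 0.02, 0.0344, -0.0752, 0.05, 0, 0.02, 0.0344, -0.0752, 0.065, 0, 0.02, 0.0344, -0.0752, 0.075, 0, 0.02, 0.0344, -0.0752, 0.08, 0, 0.02, 0.0344, -0.0752, 0.08, 0, 0.02, 0.0344, -0.0752, 0.08, 0]
}}

```text
clock: 8.45
position: [0.4924, -0.0337, 0.1598]
ee_rot: [0.669, 0.743, 0.0, 0.0]
ft_force: [0.1, -0.1, -2.0]
grip_width: 0.355
```

Run:
```python
from h import *
from workcell import manip
o=manip.get_obs();print(o['clock'],o['position'],R.from_quat(o['ee_rot']).as_matrix().round(4),o['ft_force'],o['joint_velocities'].round(3),o['grip_width'])
np.savez('pics/o5.npz',p=o['position'],M=R.from_quat(o['ee_rot']).as_matrix())
snap('wrist','w5');snap('top','t5');snap('scene','s5')
crop('t5',262,365,165,250,6,'ct5');crop('s5',230,345,180,280,5,'cs5')
```

```text
8.45 [ 0.49241056 -0.03374878  0.15983475] [[-1.036e-01  9.946e-01  7.000e-04]
 [ 9.946e-01  1.036e-01 -0.000e+00]
 [-1.000e-04  7.000e-04 -1.000e+00]] [ 0.11845238 -0.05091222 -2.04699807] [ 0.001 -0.003  0.002 -0.006  0.     0.002 -0.   ] 0.3553701309799316
```

View pics/w5.png

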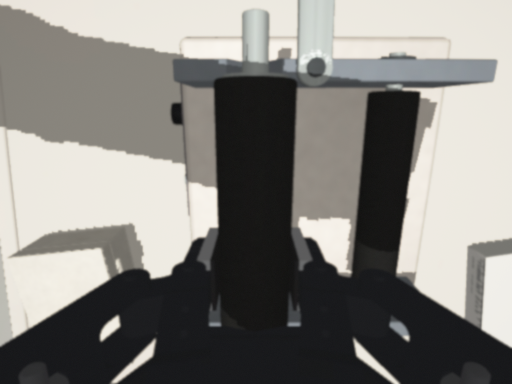

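View pics/ct5.png

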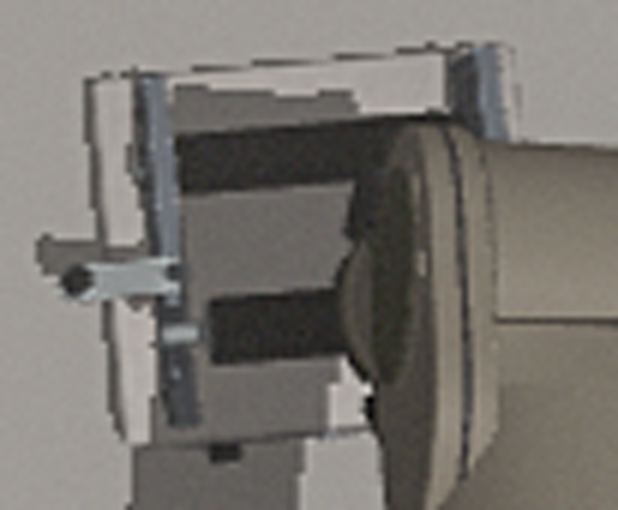

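View pics/cs5.png

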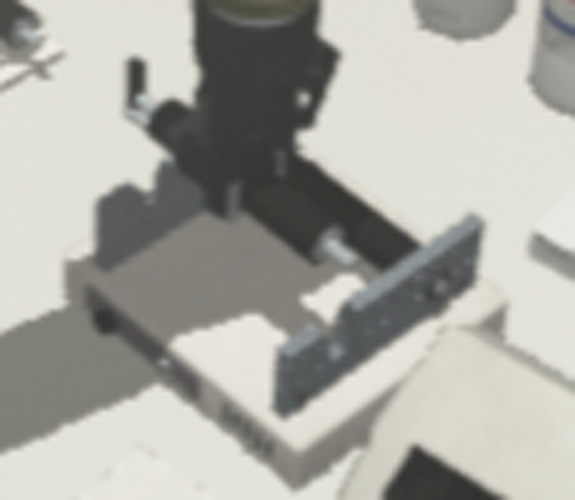

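Run:
```python
from h import *
crop('w5',160,340,0,100,4.4,'c5')
z=load('w5');P=cloud(z);o=np.load('pics/o5.npz');Q=(P-o['p'])@o['M']
m=(P[...,2]>.102)&(P[...,2]<.109)&(z['d']>0)
q=Q[50:90][m[50:90]];print(len(q),np.percentile(q,[.3,50,99.7],axis=0))
for v in(62,66,70,74): print(v,[(u,round(float(Q[v,u,1])*1000,1),round(float(P[v,u,2])*1000)) for u in range(226,246,2)],[(u,round(float(Q[v,u,1])*1000,1),round(float(P[v,u,2])*1000)) for u in range(268,292,3)])
for u in (200,210,440,460): print(u,[(v,round(float(Q[v,u,0])*1000,1),round(float(P[v,u,2])*1000)) for v in range(54,90,3)])
print([(v,round(float(Q[v,256,0])*1000,1)) for v in (9,10,11,12,76,78,80)])
```

```text
5387 [[ 0.07994685 -0.04321444  0.05211565]
 [ 0.08634759  0.06881135  0.05419106]
 [ 0.0920746   0.13530168  0.05762389]]
62 [(226, -14.2, 105), (228, -13.1, 105), (230, -12.2, 102), (232, -11.2, 101), (234, -10.1, 100), (236, -9.0, 100), (238, -8.0, 97), (240, -6.9, 95), (242, -3.3, 164), (244, -2.5, 165)] [(268, 6.5, 162), (271, 10.9, 97), (274, 12.5, 99), (277, 14.0, 103), (280, 15.4, 106), (283, 17.2, 104), (286, 18.8, 105), (289, 20.4, 105)]
66 [(226, -14.3, 105), (228, -13.2, 104), (230, -12.2, 103), (232, -11.2, 101), (234, -10.2, 100), (236, -9.0, 99), (238, -8.0, 97), (240, -6.9, 96), (242, -3.3, 162), (244, -2.5, 165)] [(268, 6.4, 163), (271, 11.0, 98), (274, 12.5, 101), (277, 14.0, 103), (280, 15.5, 106), (283, 17.2, 105), (286, 18.8, 105), (289, 20.4, 106)]
70 [(226, -14.2, 106), (228, -13.1, 106), (230, -12.2, 103), (232, -11.3, 101), (234, -10.1, 101), (236, -9.1, 98), (238, -8.0, 98), (240, -7.0, 94), (242, -3.4, 162), (244, -2.5, 165)] [(268, 6.4, 163), (271, 11.0, 98), (274, 12.6, 99), (277, 14.1, 103), (280, 15.7, 104), (283, 17.1, 106), (286, 18.8, 106), (289, 20.
[... 542 characters left out ...]
10 [(54, 103.5, 45), (57, 101.5, 45), (60, 91.2, 105), (63, 89.6, 105), (66, 88.0, 106), (69, 86.5, 105), (72, 84.8, 107), (75, 83.3, 106), (78, 81.8, 106), (81, 80.3, 104), (84, 79.9, 87), (87, 80.0, 56)]
440 [(54, 104.0, 46), (57, 102.2, 45), (60, 91.6, 105), (63, 90.0, 106), (66, 88.3, 107), (69, 86.8, 106), (72, 85.2, 107), (75, 83.7, 106), (78, 82.1, 106), (81, 80.6, 105), (84, 80.7, 82), (87, 81.2, 45)]
460 [(54, 111.2, 1), (57, 109.0, 0), (60, 91.6, 106), (63, 90.1, 105), (66, 88.6, 105), (69, 87.0, 106), (72, 85.5, 105), (75, 83.8, 106), (78, 82.3, 106), (81, 80.8, 104), (84, 80.6, 84), (87, 84.0, 1)]
[(9, 99.0), (10, 98.8), (11, 98.5), (12, 97.9), (76, 76.2), (78, 75.5), (80, 74.8)]
```

View pics/c5.png

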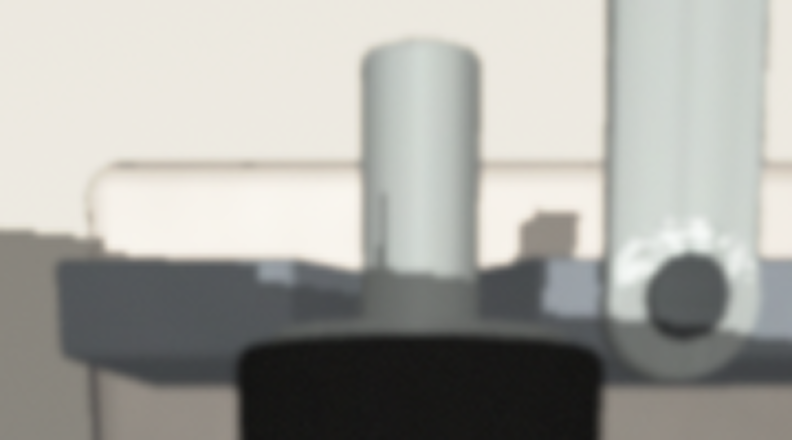

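>>> {"name": "jog_arm", "arguments": {
  "steps": [0.02, 0.0005, -0.0007, 0.008, -0.003, 0.02, 0.0005, -0.0007, 0.018, -0.003, 0.02, 0.0005, -0.0007, 0.028, -0.003, 0.02, 0.0005, -0.0007, 0.037, -0.003, 0.02, 0.0005, -0.0007, 0.044, -0.003, 0.02, 0.0005, -0.0007, 0.05, -0.003, 0.02, 0.0005, -0.0007, 0.05, -0.003, 0.02, 0.0005, -0.0007, 0.05, -0.003, 0.02, 0.0005, -0.0007, 0.05, -0.003, 0.02, 0.0005, -0.0007, 0.05, -0.003]
}}

```text
clock: 9.6
position: [0.4915, -0.0332, 0.1096]
ee_rot: [0.668, 0.744, 0.0, 0.0]
ft_force: [-0.5, 0.2, -3.3]
grip_width: 0.359
```

Run:
```python
from h import *
from workcell import manip
o=manip.get_obs();print(o['clock'],o['position'],R.from_quat(o['ee_rot']).as_matrix().round(4),o['ft_force'])
np.savez('pics/o6.npz',p=o['position'],M=R.from_quat(o['ee_rot']).as_matrix())
snap('wrist','w6');snap('scene','s6')
crop('w6',160,340,0,100,4.4,'c6');crop('s6',230,345,180,280,5,'cs6')
z=load('w6');P=cloud(z);Q=(P-o['position'])@R.from_quat(o['ee_rot']).as_matrix()
m=(P[...,2]>.102)&(P[...,2]<.109)&(z['d']>0)
q=Q[50:110][m[50:110]];print(len(q),np.percentile(q,[.3,50,99.7],axis=0))
```

```text
9.6 [ 0.4915173  -0.03319775  0.10964313] [[-1.068e-01  9.943e-01  7.000e-04]
 [ 9.943e-01  1.068e-01  3.000e-04]
 [ 2.000e-04  7.000e-04 -1.000e+00]] [-0.45777933  0.20829421 -3.307359  ]
6390 [[ 0.07858485 -0.04228744  0.00129835]
 [ 0.08358094  0.05298944  0.0040643 ]
 [ 0.08838345  0.10429076  0.00744624]]
```

View pics/c6.png

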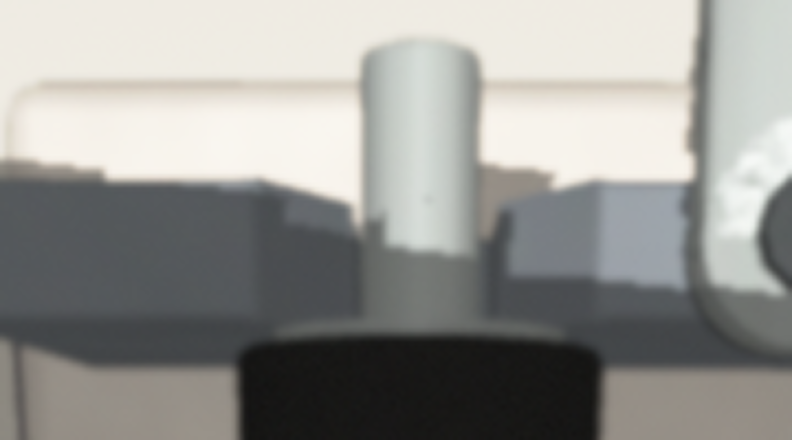

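View pics/cs6.png

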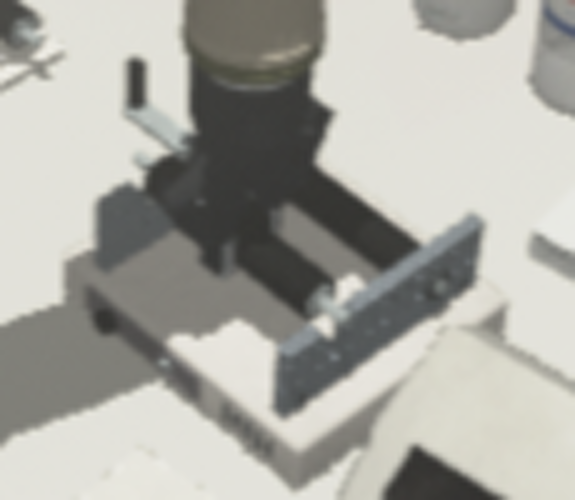

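>>> {"name": "jog_arm", "arguments": {
  "steps": [0.02, 0, 0.0006, 0.004, 0, 0.02, 0, 0.0006, 0.009, 0, 0.02, 0, 0.0006, 0.014, 0, 0.02, 0, 0.0006, 0.019, 0, 0.02, 0, 0.0006, 0.024, 0, 0.02, 0, 0.0006, 0.028, 0, 0.02, 0, 0.0006, 0.031, 0, 0.02, 0, 0.0006, 0.031, 0, 0.02, 0, 0.0006, 0.031, 0, 0.02, 0, 0.0006, 0.031, 0]
}}

```text
clock: 10.7
position: [0.492, -0.0332, 0.0785]
ee_rot: [0.668, 0.744, 0.0, 0.0]
ft_force: [-0.0, 0.0, -2.6]
grip_width: 0.355
```

Run:
```python
from h import *
from workcell import manip
o=manip.get_obs();print(o['clock'],o['position'],o['ft_force'],o['torque'])
snap('wrist','w7');snap('scene','s7')
crop('w7',160,340,0,100,4.4,'c7');crop('s7',230,345,180,280,5,'cs7')
```

```text
10.7 [ 0.49202045 -0.03315565  0.078485  ] [-0.0055909   0.03356009 -2.64135736] [-0.01298534  0.01362057 -0.02040149]
```

View pics/c7.png

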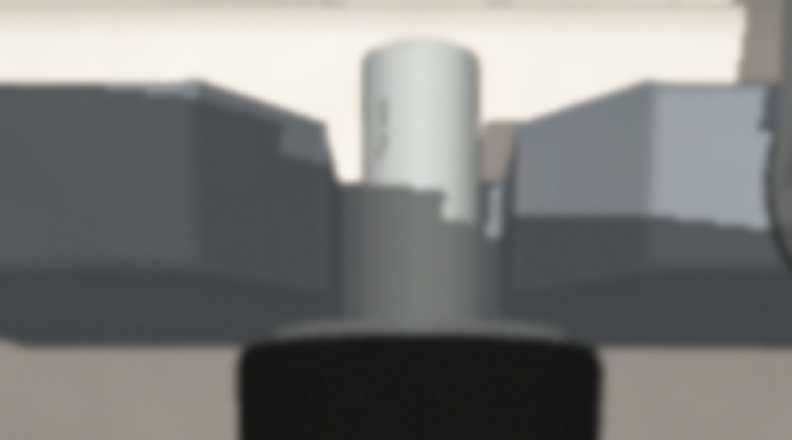

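View pics/cs7.png

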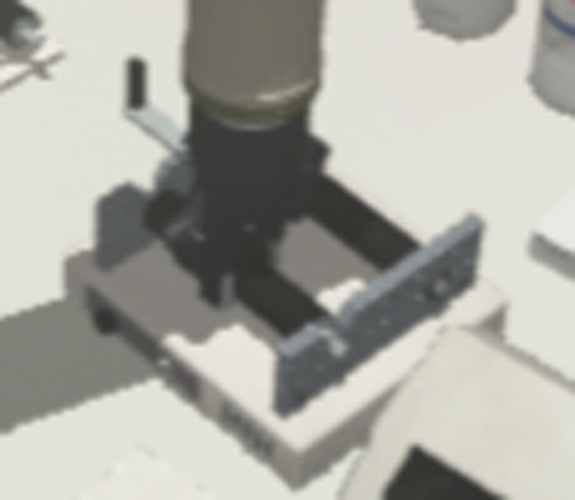

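Both axle ends are inside their slots with no contact force, so I'll lower until it bottoms.

>>> {"name": "jog_arm", "arguments": {
  "steps": [0.02, 0, 0, 0.001, 0, 0.02, 0, 0, 0.002, 0, 0.02, 0, 0, 0.0025, 0, 0.02, 0, 0, 0.003, 0, 0.02, 0, 0, 0.003, 0, 0.02, 0, 0, 0.003, 0, 0.02, 0, 0, 0.003, 0, 0.02, 0, 0, 0.003, 0, 0.02, 0, 0, 0.003, 0, 0.02, 0, 0, 0.003, 0]
}}

```text
clock: 11.8
position: [0.4919, -0.0331, 0.0757]
ee_rot: [0.668, 0.744, 0.0, -0.0]
ft_force: [-3.9, -1.0, 6.0]
grip_width: 0.358
```

>>> {"name": "jog_arm", "arguments": {
  "steps": [0.032, 0, 0, 0, 0, 0.036, 0, 0, 0, 0, 0.04, 0, 0, 0, 0, 0.046, 0, 0, 0, 0, 0.052, 0, 0, 0, 0, 0.055, 0, 0, 0, 0, 0.055, 0, 0, 0, 0, 0.055, 0, 0, -0.01, 0, 0.055, 0, 0, -0.03, 0, 0.055, 0, 0, -0.06, 0]
}}

```text
clock: 12.8
position: [0.491, -0.0333, 0.1356]
ee_rot: [0.668, 0.744, -0.001, -0.001]
ft_force: [0.8, 0.7, -0.3]
grip_width: 0.646
```

>>> {"name": "jog_arm", "arguments": {
  "steps": [0.055, 0, 0, -0.03, 0, 0.055, 0, 0, -0.06, 0, 0.055, 0, 0, -0.08, 0, 0.055, 0, 0, -0.1, 0, 0.055, 0, 0, -0.11, 0, 0.055, 0, 0, -0.11, 0, 0.055, 0, 0, -0.11, 0, 0.055, 0, 0, -0.11, 0, 0.055, 0, 0, -0.11, 0, 0.055, 0, 0, -0.11, 0]
}}

```text
clock: 13.8
position: [0.4916, -0.0332, 0.2447]
ee_rot: [0.668, 0.744, -0.0, -0.0]
ft_force: [-0.6, 0.2, -0.2]
grip_width: 0.647
```

Run:
```python
from h import *
from workcell import manip
o=manip.get_obs();print(o['clock'],o['position'],o['ft_force'],o['joint_pos'].round(2),R.from_quat(o['ee_rot']).as_matrix().round(4))
np.savez('pics/o8.npz',p=o['position'],M=R.from_quat(o['ee_rot']).as_matrix())
snap('wrist','w8');snap('scene','s8')
crop('s8',230,345,180,280,5,'cs8')
```

```text
13.8 [ 0.49159003 -0.03321852  0.24471556] [-0.61471919  0.23777683 -0.15340184] [-0.56  0.02  0.55  1.83 -0.01  1.29  0.1 ] [[-1.067e-01  9.943e-01 -1.000e-03]
 [ 9.943e-01  1.067e-01 -2.000e-04]
 [-1.000e-04 -1.100e-03 -1.000e+00]]
```

View pics/w8.png

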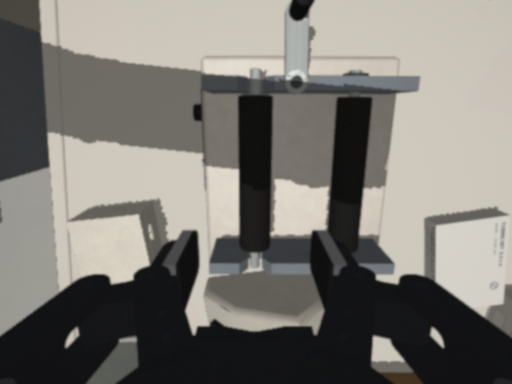

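View pics/cs8.png

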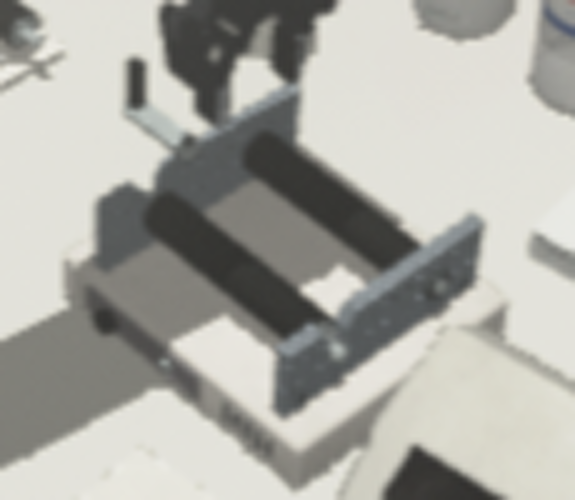

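Run:
```python
from h import *
crop('w8',190,430,40,280,3.2,'c8')
z=load('w8');P=cloud(z);o=np.load('pics/o8.npz');Q=(P-o['p'])@o['M']
for v in (105,130,160,190,220,240):
    a=P[v,238:274,2];b=P[v,330:372,2];print(v,np.percentile(a,90).round(4),np.percentile(b,90).round(4))
for v0,v1 in((71,78),(254,264)):
    q=Q[v0:v1,250:264];print((q[...,:].reshape(-1,3)).round(4)[::9].tolist())
    print('axle top z',np.median(P[v0:v1,253:261,2]),P[v0:v1,253:261,2].round(3).tolist()[::2])
m=(P[...,2]>.102)&(P[...,2]<.109)&(z['d']>0);m[:200,:195]=0
for s in (slice(60,110),slice(230,280)):
    q=Q[s][m[s]];print(np.percentile(q,[.5,99.5],axis=0))
```

```text
105 0.0943 0.0944
130 0.0942 0.0946
160 0.0939 0.0941
190 0.0942 0.0943
220 0.0942 0.094
240 0.0942 0.2392
[[0.0975, -0.0023, 0.167], [0.097, 0.0057, 0.1622], [0.0961, 0.0013, 0.1615], [0.1, 0.0103, 0.1992], [0.0953, 0.0048, 0.1621], [0.0944, 0.0004, 0.1617], [0.0981, 0.0093, 0.1992], [0.0936, 0.0039, 0.1612], [0.0928, -0.0005, 0.1616], [0.0963, 0.0083, 0.1998], [0.0918, 0.003, 0.1605]]
axle top z 0.08295319739779408 [[0.083, 0.083, 0.083, 0.085, 0.083, 0.082, 0.083, 0.082], [0.084, 0.084, 0.083, 0.083, 0.084, 0.083, 0.081, 0.08], [0.084, 0.084, 0.084, 0.084, 0.084, 0.082, 0.082, 0.08], [0.083, 0.084, 0.084, 0.084, 0.084, 0.084, 0.082, 0.081]]
[[-0.0816, -0.0028, 0.1647], [-0.0814, 0.0066, 0.1645], [-0.0818, 0.0014, 0.1629], [-0.0777, 0.0104, 0.155], [-0.0831, 0.0055, 0.1632], [-0.083, 0.0003, 0.1609], [-0.0804, 0.0095, 0.1558], [-0.0849, 0.0045, 0.1623], [-0.0863, -0.0007, 0.1627], [-0.1052, 0.0096, 0.1986], [-0.087, 0.0034, 0.1619], [-0.0891, -0.0018, 0.1637], [-0.1079, 0.0084, 0.1988], [-0.0887, 0.0024, 0.1608], [-0.0917, -0.0028, 0.1642], [-0.0926, 0.0066, 0.1659]]
axle top z 0.08225820558030292 [[0.083, 0.084, 0.083, 0.083, 0.081, 0.081, 0.08, 0.074], [0.082, 0.083, 0.083, 0.083, 0.083, 0.082, 0.079, 0.074], [0.083, 0.083, 0.084, 0.082, 0.082, 0.083, 0.079, 0.045], [0.083, 0.083, 0.082, 0.083, 0.082, 0.081, 0.078, 0.044], [0.084, 0.084, 0.084, 0.082, 0.083, 0.081, 0.078, 0.046]]
[[ 0.07927416 -0.04166319  0.13696857]
 [ 0.09111889  0.13644974  0.14235721]]
[[-0.08961119 -0.04210208  0.13764926]
 [-0.07750869  0.13614022  0.14265937]]
```

View pics/c8.png

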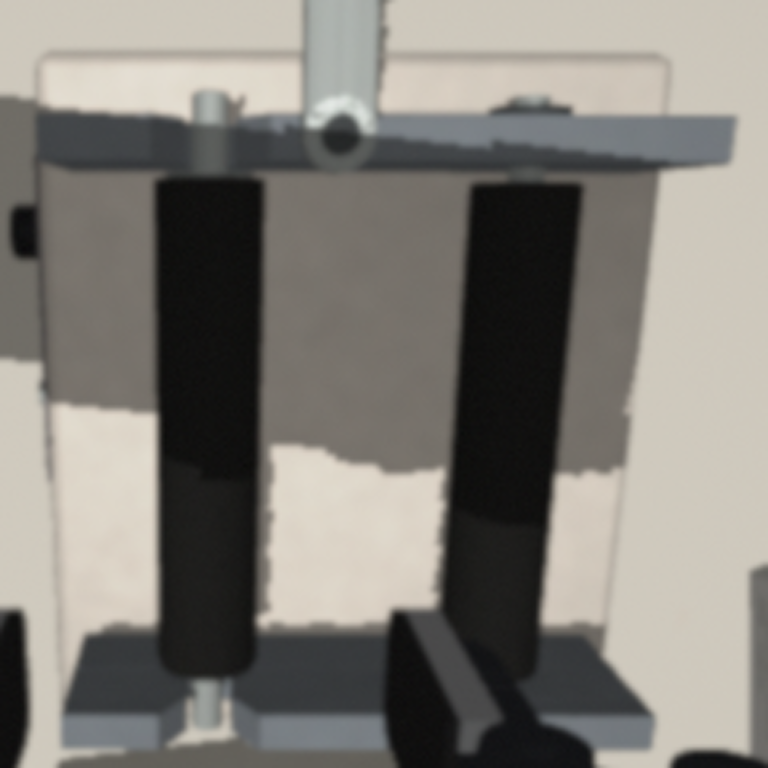

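Seated: the roller's top is level with the fitted roller (94 mm) and both axle tops are at about 83 mm, which is the home height. Next is the keeper post.

>>> {"name": "jog_arm", "arguments": {
  "steps": [0.05, 0.01, 0.004, 0, 0, 0.05, 0.03, 0.01, 0, 0, 0.05, 0.05, 0.016, 0, 0, 0.05, 0.07, 0.022, 0, 0, 0.05, 0.082, 0.026, 0, 0, 0.05, 0.086, 0.0267, 0, 0, 0.05, 0.086, 0.0267, 0, 0, 0.05, 0.086, 0.0267, 0, 0, 0.05, 0.086, 0.0267, 0, 0, 0.05, 0.086, 0.0267, 0, 0]
}}

```text
clock: 14.9
position: [0.5092, 0.0545, 0.2454]
ee_rot: [0.669, 0.744, 0.0, 0.0]
ft_force: [0.2, 0.2, -0.2]
grip_width: 0.588
```

Run:
```python
from h import *
from workcell import manip
o=manip.get_obs();M=R.from_quat(o['ee_rot']).as_matrix();print(o['clock'],o['position'],o['ft_force'],M.round(4))
snap('wrist','w9')
z=load('w9');P=cloud(z);Q=(P-o['position'])@M
m=(P[...,2]>.146)&(P[...,2]<.158)&(z['d']>0);m[230:]=0
n,l,s,c=cv2.connectedComponentsWithStats(m.astype(np.uint8));print(s,c)
for i in range(1,n):
    if s[i,4]>30: q=Q[l==i];print(i,q.mean(0),q.min(0),q.max(0),P[l==i].mean(0))
```

```text
14.9 [0.50919986 0.054487   0.24538273] [ 0.19623487  0.2032903  -0.21084839] [[-1.057e-01  9.944e-01  1.000e-04]
 [ 9.944e-01  1.057e-01  1.000e-04]
 [ 1.000e-04  1.000e-04 -1.000e+00]]
[[     0      0    512    384 196304]
 [   252    120     20     20    304]] [[255.49031095 191.59568832]
 [261.75657895 129.71052632]]
1 [0.05077889 0.00671066 0.09313946] [ 0.04409401 -0.00015814  0.09091376] [0.0574387  0.0133147  0.09915187] [0.51051703 0.10570434 0.15225089]
```

View pics/w9.png

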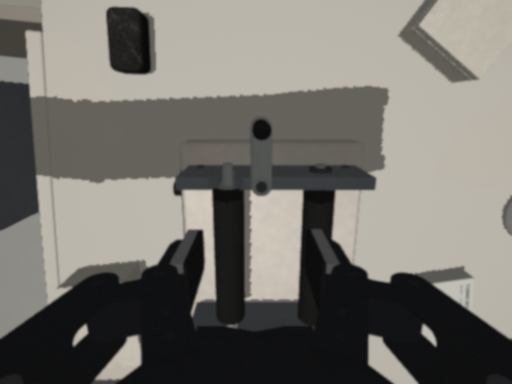

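>>> {"name": "jog_arm", "arguments": {
  "steps": [0.05, 0.02, 0.002, 0, 0, 0.05, 0.04, 0.004, 0.01, 0, 0.05, 0.0505, 0.0053, 0.025, 0, 0.05, 0.0505, 0.0053, 0.045, 0, 0.05, 0.0505, 0.0053, 0.065, 0, 0.05, 0.0505, 0.0053, 0.085, 0, 0.05, 0.0505, 0.0053, 0.1, 0, 0.05, 0.0505, 0.0053, 0.105, 0, 0.05, 0.0505, 0.0053, 0.105, 0, 0.05, 0.0505, 0.0053, 0.105, 0],
  "grip_force": 25
}}

```text
clock: 15.95
position: [0.5095, 0.106, 0.1411]
ee_rot: [0.668, 0.744, 0.0, 0.0]
ft_force: [0.1, 0.3, 1.4]
grip_width: 0.585
```

>>> {"name": "jog_arm", "arguments": {
  "steps": [0.04, 0, 0, 0, 0, 0.03, 0, 0, 0, 0, 0.022, 0, 0, 0, 0, 0.018, 0, 0, 0, 0, 0.014, 0, 0, 0, 0, 0.01, 0, 0, 0, 0, 0.008, 0, 0, 0, 0, 0.008, 0, 0, 0, 0, 0.008, 0, 0, 0, 0, 0.008, 0, 0, 0, 0],
  "grip_force": 25
}}

```text
clock: 16.95
position: [0.5091, 0.106, 0.1404]
ee_rot: [0.668, 0.744, 0.0, -0.0]
ft_force: [-2.0, -0.1, 3.2]
grip_width: 0.152
```

Run:
```python
from h import *
from workcell import manip
o=manip.get_obs();M=R.from_quat(o['ee_rot']).as_matrix();print(o['clock'],o['position'],o['ft_force'],M.round(4),o['joint_pos'],o['grip_width'])
snap('scene','s10');crop('s10',230,345,160,280,5,'cs10')
for a in np.radians([90,80,70,60,50,40,30,20,10,0,-3]):
    print(round(np.degrees(a)), 'tx',round(50*(np.sin(a)-1),1),'ty',round(-50*np.cos(a),1),'tw',round(a-np.pi/2,3))
```

```text
16.95 [0.50912324 0.10600668 0.14039402] [-1.95035694 -0.14255262  3.24056471] [[-1.068e-01  9.943e-01  0.000e+00]
 [ 9.943e-01  1.068e-01  2.000e-04]
 [ 2.000e-04  1.000e-04 -1.000e+00]] [-0.68201479  0.197065    0.43303238  1.89012127 -0.09377819  1.07394786
 -0.10461508] 0.1520085007065407
90 tx 0.0 ty -0.0 tw 0.0
80 tx -0.8 ty -8.7 tw -0.175
70 tx -3.0 ty -17.1 tw -0.349
60 tx -6.7 ty -25.0 tw -0.524
50 tx -11.7 ty -32.1 tw -0.698
40 tx -17.9 ty -38.3 tw -0.873
30 tx -25.0 ty -43.3 tw -1.047
20 tx -32.9 ty -47.0 tw -1.222
10 tx -41.3 ty -49.2 tw -1.396
0 tx -50.0 ty -50.0 tw -1.571
-3 tx -52.6 ty -49.9 tw -1.623
```

View pics/cs10.png

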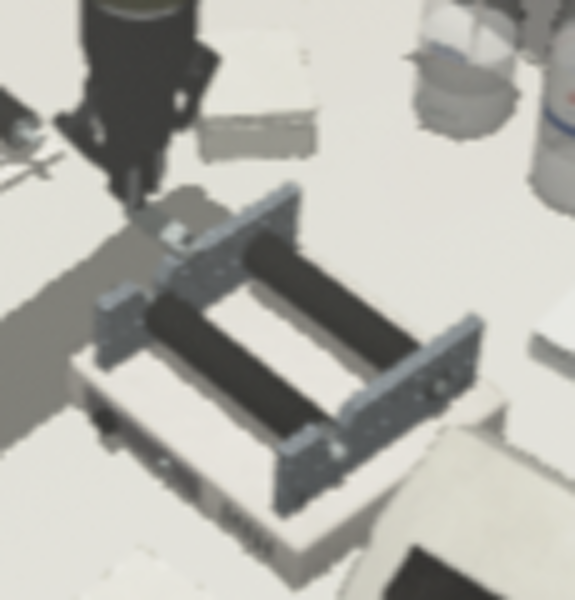

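>>> {"name": "jog_arm", "arguments": {
  "steps": [0.008, -0.0002, -0.0044, 0, -0.087, 0.008, -0.0008, -0.0087, 0, -0.175, 0.008, -0.0017, -0.0129, 0, -0.262, 0.008, -0.003, -0.0171, 0, -0.349, 0.008, -0.0047, -0.0211, 0, -0.436, 0.008, -0.0067, -0.025, 0, -0.524, 0.008, -0.009, -0.0287, 0, -0.611, 0.008, -0.0117, -0.0321, 0, -0.698, 0.008, -0.0117, -0.0321, 0, -0.698, 0.008, -0.0117, -0.0321, 0, -0.698]
}}

```text
clock: 18.0
position: [0.4786, 0.0907, 0.1404]
ee_rot: [0.375, 0.927, -0.0, 0.0]
ft_force: [-1.0, -2.1, 4.7]
grip_width: 0.152
```

Run:
```python
from h import *
from workcell import manip
o=manip.get_obs();M=R.from_quat(o['ee_rot']).as_matrix();print(o['clock'],o['position'],o['ft_force'],M.round(4),o['joint_pos'],o['grip_width'])
c=np.array([.50912,.10601]);M0=np.array([[-.1068,.9943],[.9943,.1068]])
# current pose in the original tool axes, remaining targets in the current tool axes (tool at 50 deg)
print(M0.T@(o['position'][:2]-c))
w=-.698
for a in np.radians([50,45,40,35,30,25,20,15,10,5,0,-2,-4]):
    d=50*np.array([np.sin(a)-np.sin(np.radians(50)),-np.cos(a)+np.cos(np.radians(50))])
    Rr=np.array([[np.cos(w),-np.sin(w)],[np.sin(w),np.cos(w)]])
    print(round(np.degrees(a)),(Rr.T@d).round(1),round(a-np.radians(50),3))
```

```text
18.0 [0.47855633 0.09070604 0.14037741] [-0.98576492 -2.05252859  4.65186955] [[-7.188e-01  6.952e-01  1.000e-04]
 [ 6.952e-01  7.188e-01 -1.000e-04]
 [-2.000e-04  0.000e+00 -1.000e+00]] [-0.63014606  0.11925531  0.37291322  1.96766809 -0.04947631  1.06321316
  0.56653182] 0.1516478089257807
[-0.01195253 -0.03202392]
50 [0. 0.] 0.0
45 [-0.2 -4.4] -0.087
40 [-0.8 -8.7] -0.175
35 [ -1.7 -12.9] -0.262
30 [ -3.  -17.1] -0.349
25 [ -4.7 -21.1] -0.436
20 [ -6.7 -25. ] -0.524
15 [ -9.  -28.7] -0.611
10 [-11.7 -32.1] -0.698
5 [-14.6 -35.4] -0.785
0 [-17.9 -38.3] -0.873
-2 [-19.2 -39.4] -0.908
-4 [-20.6 -40.4] -0.942
```

Following the arc well with low forces. Continuing.

>>> {"name": "jog_arm", "arguments": {
  "steps": [0.008, -0.0002, -0.0044, 0, -0.087, 0.008, -0.0008, -0.0087, 0, -0.175, 0.008, -0.0017, -0.0129, 0, -0.262, 0.008, -0.003, -0.0171, 0, -0.349, 0.008, -0.0047, -0.0211, 0, -0.436, 0.008, -0.0067, -0.025, 0, -0.524, 0.008, -0.009, -0.0287, 0, -0.611, 0.008, -0.0117, -0.0321, 0, -0.698, 0.008, -0.0146, -0.0354, 0, -0.785, 0.008, -0.0165, -0.0372, 0, -0.838]
}}

```text
clock: 19.0
position: [0.4648, 0.0523, 0.1403]
ee_rot: [-0.036, 0.999, -0.0, 0.0]
ft_force: [-1.6, -0.6, 3.9]
grip_width: 0.15
```

>>> {"name": "jog_arm", "arguments": {
  "steps": [0.008, 0, -0.0013, 0, -0.017, 0.008, 0, -0.0026, 0, -0.035, 0.008, -0.0001, -0.0035, 0, -0.05, 0.008, -0.0001, -0.0035, 0, -0.05, 0.008, -0.0001, -0.0035, 0, -0.05, 0.008, -0.0001, -0.0035, 0, -0.05, 0.008, -0.0001, -0.0035, 0, -0.05, 0.008, -0.0001, -0.0035, 0, -0.05, 0.008, -0.0001, -0.0035, 0, -0.05, 0.008, -0.0001, -0.0035, 0, -0.05]
}}

```text
clock: 20.0
position: [0.465, 0.0504, 0.1404]
ee_rot: [-0.061, 0.998, 0.001, 0.0]
ft_force: [-1.2, 5.1, 2.5]
grip_width: 0.156
```

Run:
```python
from h import *
from workcell import manip
o=manip.get_obs();M=R.from_quat(o['ee_rot']).as_matrix();print(o['clock'],o['position'],o['ft_force'],M.round(4),o['grip_width'])
c=np.array([.50912,.10601]);M0=np.array([[-.1068,.9943],[.9943,.1068]])
print(M0.T@(o['position'][:2]-c))
snap('scene','s11');crop('s11',230,345,160,280,5,'cs11')
```

```text
20.0 [0.46496198 0.05037566 0.14037519] [-1.22381927  5.05803186  2.48789783] [[-9.925e-01 -1.220e-01  2.000e-04]
 [-1.220e-01  9.925e-01  1.300e-03]
 [-4.000e-04  1.300e-03 -1.000e+00]] 0.1557365834439148
[-0.05060115 -0.04984807]
```

View pics/cs11.png

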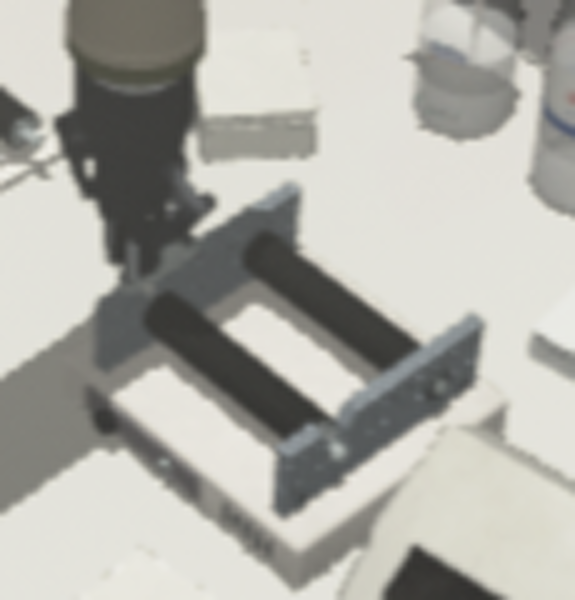

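The keeper is against its stop (5 N reaction, travel matching the full arc). I'll release evenly and go up.

>>> {"name": "jog_arm", "arguments": {
  "steps": [0.012, 0, 0.001, 0, 0, 0.016, 0, 0.001, 0, 0, 0.022, 0, 0.001, 0, 0, 0.03, 0, 0.001, 0, 0, 0.036, 0, 0.001, 0, 0, 0.036, 0, 0.001, 0, 0, 0.036, 0, 0.001, -0.01, 0, 0.036, 0, 0.001, -0.03, 0, 0.036, 0, 0.001, -0.055, 0, 0.036, 0, 0.001, -0.085, 0]
}}

```text
clock: 21.05
position: [0.4644, 0.05, 0.2265]
ee_rot: [-0.061, 0.998, -0.0, -0.0]
ft_force: [0.8, 0.6, -0.1]
grip_width: 0.424
```

>>> {"name": "jog_arm", "arguments": {
  "steps": [0.036, 0.01, 0, -0.015, 0, 0.036, 0.03, 0.01, -0.03, 0, 0.036, 0.05, 0.02, -0.03, 0, 0.036, 0.065, 0.03, -0.03, 0, 0.036, 0.065, 0.03, -0.03, 0, 0.036, 0.065, 0.03, -0.03, 0, 0.036, 0.065, 0.03, -0.03, 0, 0.036, 0.065, 0.03, -0.03, 0, 0.036, 0.065, 0.03, -0.03, 0, 0.036, 0.065, 0.03, -0.03, 0]
}}

```text
clock: 22.05
position: [0.3968, 0.0719, 0.2552]
ee_rot: [-0.061, 0.998, -0.0, -0.0]
ft_force: [0.1, 0.2, -0.2]
grip_width: 0.421
```

Run:
```python
from h import *
from workcell import manip
o=manip.get_obs();M=R.from_quat(o['ee_rot']).as_matrix();print(o['clock'],o['position'],o['ft_force'],o['joint_velocities'].round(3),o['grip_width'])
snap('wrist','w12');snap('scene','s12');snap('top','t12')
crop('s12',180,345,160,280,4.5,'cs12');crop('t12',160,370,160,270,3.8,'ct12')
```

```text
22.05 [0.39676555 0.07187319 0.25520661] [ 0.14850979  0.22245078 -0.16235534] [ 0.    -0.003 -0.002  0.002 -0.002 -0.001 -0.001] 0.42122433566155715
```

View pics/cs12.png

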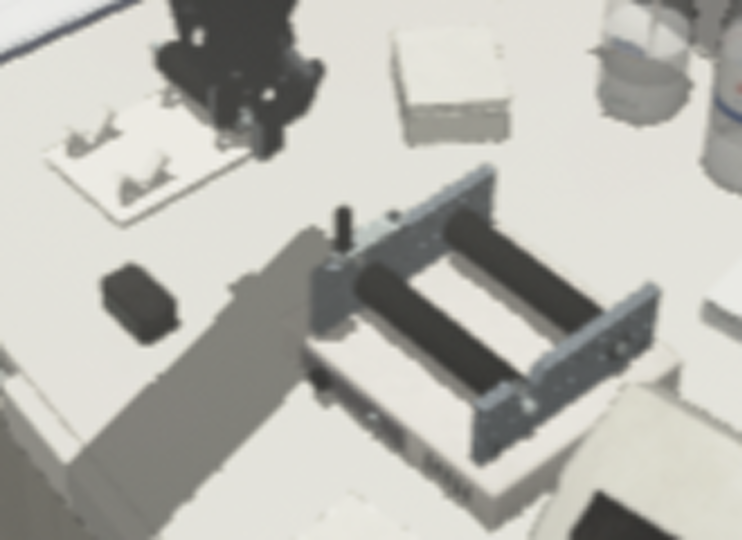

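View pics/ct12.png

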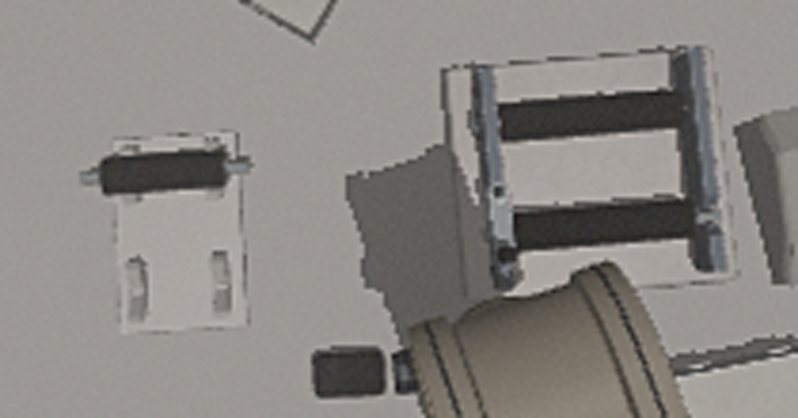

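View pics/w12.png

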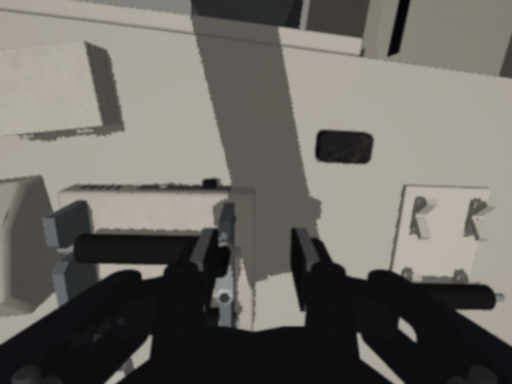

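Run:
```python
from h import *
z=load('t12');P=cloud(z);a=load('top0');A=cloud(a)
K=P[200:245,280:305].reshape(-1,3);K=K[(K[:,2]>.135)&(K[:,2]<.16)];post=K.mean(0);print('post',post,len(K))
K0=A[165:250,262:300].reshape(-1,3);p0=K0[(K0[:,2]>.135)&(K0[:,2]<.16)].mean(0)
yh=np.array([-.1067,.9943]);xh=np.array([.9943,.1067]);piv=p0[:2]-.05*yh;d=post[:2]-piv;print('angle',np.arctan2(d@yh,-d@xh),np.linalg.norm(d))
u,v=np.meshgrid(range(302,336),range(210,228));q=P[210:228,302:338].reshape(-1,3);q=q[(q[:,2]>.08)&(q[:,2]<.1)]
l=(q[:,:2]-piv)@np.c_[xh,yh];print('roller rel seat',l.mean(0)-[-.032,-.085],'top',np.percentile(q[:,2],90))
for s in(l[:,1]>-.06,l[:,1]<-.11): print(np.percentile(q[s,2],90),l[s,0].mean()+.032)
S=lambda P:(lambda q:q[(q[:,2]>.045)&(q[:,2]<.07)].mean(0))(P[195:215,180:228].reshape(-1,3))
print('short',S(A),S(P))
```

```text
post [0.46441555 0.05148565 0.15096461] 20
angle 0.020665722536799967 0.04910239792682015
roller rel seat [ 8.1211191e-05 -1.7496609e-03] top 0.09488921216484839
0.09504799598088627 5.050700420957538e-05
0.09496201426035271 0.0002084803126750842
short [0.52911651 0.33347399 0.05462588] [0.52946428 0.33341949 0.05429916]
```

All checks pass: keeper angle about 0.02 rad, roller level and on the seat line, short roller unmoved.

```bash
python3 -c "
from workcell import manip
print(manip.hand_in())"
```

```text
the job is handed in; nothing more can be done
None
```

The long roller is in both slots of the bottle roller and the keeper is shut over its axle. I handed the job in at about 22 s of the 58 s allowed; it reports no verdict.

I lifted the roller straight off the rest and lowered it into the slots until the force showed it had bottomed. Then I let go, pinched the keeper's post, swung it round to its stop, released and backed off.

**Last checks:**
- **Roller:** it lies level, within about 0.2 mm of the seat line in x. Its measured top is 94–95 mm from both cameras against 94 mm when home. Before the keeper was swung, both axle tops read about 83 mm, which is the home height.
- **Along the axle:** the last top-camera reading puts the roller about 1.7 mm from the seat, but that camera sees only part of the roller. It is within the 7 mm allowed.
- **Keeper:** the angle reads about 0.02 rad, against a limit of 0.15 rad.
- **Other things:** the short roller moved less than 0.5 mm by the camera. I did not measure the bystanders. The reader looks unmoved, and I saw no contact with any of them.
- **Robot:** it touches nothing, and the force on the tool is about zero.

**Disagreement:** the wrist camera read about 1–2 mm off sideways compared with the fingers and the top camera. I worked around it by aligning the axle to the slot mouths in the same picture.

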